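# Load the contactor tray into the test dock and lock it

### The job

Pick up the tray with the two contactors by its orange handle, slide it into the guide slots of the blue test dock until it is fully home against the back wall, then turn the dock's red lock knob clockwise until it clicks over and its tongue bars the tray. Keep both contactors upright in the tray, leave the other things on the bench where they are, and let go of everything at the end.

Things in the scene. Friction and masses are not known exactly. Their poses are not given: they have to be found in the camera images.
- tray: Loose aluminium tray with two contactors, 0.6 to 0.95 kg in all. Base plate 190 (x) x 130 (y) x 5 mm. Origin: centre of the plate's underside; +x is the end that enters the dock first, z up. Walls 18 mm high at y = +-45 to +-48 mm leave 17 mm bare flanges outside for the dock's slots. It lies on the bench, +x to the robot's right, within 26 degrees of world -y.
- tray_handle (a point): Centre of the tray's orange handle bar, over the tray's middle and centre of mass, 85 mm above its underside; axes as the tray's. The bar is 12 mm thick (x), 90 mm long (y), 16 mm high, on two steel posts at y = +-38 to +-45 mm. Grip it from above, fingers closing along x; the contactors' tops are 36 mm below this point.
- tray_end (a point): Top centre of the tray's upright orange end plate at the trailing end (tray x = -95 to -90 mm, 90 mm wide), 38 mm above the tray's underside.
- contactor_lead: White-and-grey contactor lying loose in the tray, 64 (x) x 76 (y) x 44 mm, near 0.2 kg. Origin: centre of its underside, at about x = +47 mm, z = 5 mm in the tray's frame, top 49 mm above the tray's underside. z up.
- contactor_trail: The same contactor in the tray's trailing half, at about x = -47 mm, z = 5 mm in the tray's frame.
- dock: Fixed blue test dock, about 230 x 172 mm, open at the top and at its -x end; side walls 62 mm high, rear wall 82 mm. Origin: on the bench below the tray's home place; +x is the way the tray slides in (to the robot's right, within 18 degrees of world -y), z up. The rear wall's face is at x = 95 mm. Lips over the slots keep the tray from being put in from above.
- dock_mouth (a point): Start of the two slots, on the middle line, level with the ledges' top (45 mm above the bench); axes as the dock's. Slot on each side: ledge from |y| = 52 mm out, lip from |y| = 54 mm out (underside 10 mm above the ledge, top 17 mm), side wall at |y| = 68 mm: 3 mm play each side of the tray. Yellow side flares and ramps below widen the mouth from 25 mm before this point.
- dock_home (a point): Where the tray's origin is when the tray is home: leading edge touching the rear wall, plate resting on the ledges, 45 mm above the bench, 90 mm beyond dock_mouth; axes as the dock's.
- lock_knob (a joint): Angle of the red lock knob, rad: 0 unlocked at the start, grows clockwise seen from above, 1.4 locked; stops at both. An over-centre spring holds it against either stop; the crest lies at 0.7 and takes about 0.12 N m to pass. Turned well beyond the crest and released, it snaps on to 1.4 by itself.
- knob_grip (a point): Point on the knob's upright axis, 106 mm above the bench, at x = -104 mm, y = -105 mm in the dock's frame; its axes turn with the knob. The red grip bar is 52 mm long along this x, 14 mm thick (y), 34 mm high (85 to 119 mm above the bench). Grip it from above.
- tongue_tip (a point): Tip of the red tongue below the knob, 85 mm from the axis along knob_grip's -x, 10 mm wide, 66 to 76 mm above the bench. Knob at 0: it points out of the dock's mouth, clear of the tray's way. At 1.4: it lies along the dock's +y across the orange end plate of a tray that is home, with 4 mm play. If the tray is not home it strikes the tray.
- spare_contactor: Black spare contactor on the bench, 64 x 76 x 44 mm; bystander. Origin: centre of its underside.
- tape_roll: Black roll of tape lying flat, 90 mm across, 20 mm high; bystander. Origin: centre of its underside.
- screwdriver: Screwdriver with green handle lying on the bench, 200 mm long, 26 mm high at most; bystander.
- crimp_pliers: Crimping pliers with orange handles lying on the bench, 200 x 80 x 18 mm; bystander.

How it is judged:
On the way, in this order (a step that is already met when the one before it is completed fails the run):
1. the tray with both contactors is home in the dock's slots (within 5 mm of the back wall) while the lock knob is still unlocked (x of tray in the frame of dock between -0.005 and 0.004 m and y of tray in the frame of dock between -0.006 and 0.006 m and z of tray in the frame of dock between 0.041 and 0.052 m and angle between the x axis of tray and the x axis of dock, either way round below 0.06 rad and angle between tray's own z axis and vertical below 0.06 rad and x of contactor_lead in the frame of tray between 0.03 and 0.065 m and z of each of contactor_lead, contactor_trail in the frame of tray below 0.012 m and angle between each of contactor_lead, contactor_trail's own z axis and vertical below 0.15 rad and x of contactor_trail in the frame of tray between -0.065 and -0.03 m and value of joint lock_knob below 0.4 rad), for 0.2 s.
2. the lock knob has clicked over (x of tray in the frame of dock between -0.005 and 0.004 m and y of tray in the frame of dock between -0.006 and 0.006 m and z of tray in the frame of dock between 0.041 and 0.052 m and angle between the x axis of tray and the x axis of dock, either way round below 0.06 rad and angle between tray's own z axis and vertical below 0.06 rad and value of joint lock_knob above 1.2 rad), for 0.2 s.
At the end, for the whole second after the job is handed in: The tray lies in the dock's slots, level, its leading edge within 5 mm of the back wall; both contactors stand upright (within 0.15 rad) on the tray's floor, one on each side of its handle; the lock knob has clicked over (joint above 1.25 rad) and everything is at rest (x of tray in the frame of dock between -0.005 and 0.004 m and y of tray in the frame of dock between -0.006 and 0.006 m and z of tray in the frame of dock between 0.041 and 0.052 m and angle between the x axis of tray and the x axis of dock, either way round below 0.06 rad and angle between tray's own z axis and vertical below 0.06 rad and x of contactor_lead in the frame of tray between 0.03 and 0.065 m and z of each of contactor_lead, contactor_trail in the frame of tray below 0.012 m and angle between each of contactor_lead, contactor_trail's own z axis and vertical below 0.15 rad and x of contactor_trail in the frame of tray between -0.065 and -0.03 m and value of joint lock_knob above 1.25 rad and linear speed of each of tray, contactor_lead, contactor_trail below 0.02 m/s); the robot touches nothing.
It fails at once if one of the other things on the bench is pushed more than 30 mm out of its place (distance of any of spare_contactor, tape_roll, screwdriver, crimp_pliers from where it was at the start of the episode above 0.03 m).
It fails at once if a contactor tips over or leaves the tray (angle between any of contactor_lead, contactor_trail's own z axis and vertical above 0.6 rad or z of any of contactor_lead, contactor_trail in the frame of tray above 0.035 m).
It also fails if it takes over 64 s, if anything falls off the work surface, if the arm or the gripper's body presses on something with over 40 N, if the wrist force passes 120 N, or if a joint passes its speed limit or range.

### The arm

A 6-joint arm with a two-finger parallel gripper is mounted at the origin on the work surface. World frame = base frame: x ahead of the robot, y to its left, z up, the work surface at z = 0. Lengths are in m, angles in rad, forces in N, time in s.
With the tool pointing down it reaches from about 0.325 to 0.85 m from the base axis. Payload 4.4 kg.
Tool frame: the origin (TCP) lies on the centre line of the jaws, within the pads' length; the fingertips stand ahead of it and the grasp point (between the pads) lies 8 mm behind it (bot.finger_overhang is the z of the fingertips in the tool frame, in m); z points along the fingers, y is the line along which they close (so a half turn about z gives the same grasp; the last joint's range is limited). The gripper opens to 94 mm and grips with 3 to 60 N. Pads are 16 mm wide; open, the fingers measure 119 mm over their backs; the gripper's body (75 mm by 177 mm) begins 78 mm behind the grasp point.
Start: joints at [-1.46, 0.207, 1.542, -0, 1.393, -0.15], TCP at [0.148, -0.556, 0.216] pointing down, gripper open.
Joint ranges: [-2.73, 2.73], [-0.86, 2.22], [0.23, 2.46], [-1.11, 4.25], [0.08, 2.63], [-2.82, 2.82]. Speed limits (rad/s): [2.79, 2.79, 3.14, 3.14, 3.14, 3.14].

### API

Orientations are given as a unit quaternion [x, y, z, w].
In Python, from rig import status, cams, order, bot gives the robot as it stands.
- The arm moves only by the tool jog_arm, never from a script. Its argument "deltas" is a list of rows, each an object with "offset": the shift along the tool's x, y, z each as a share of 150 mm, from -1 to 1, a list of three; "turn": the turn, a rotation vector about the tool's x, y, z each as a share of 90 degrees, from -1 to 1, a list of three; "gripper": the opening, from -1 (shut) to 1 (fully open). A call has 1 to 5 rows; each row is the pose to reach, as a shift and turn from the pose commanded when the call began, along the tool's axes at that moment; what a row does not reach only later rows make up. A row lasts 1/8 s, in which the tool goes at most 62.5 mm and 10.7 degrees, less where a joint would pass 70% of its speed; a pose out of reach is approached as far as the arm can. A call with a number of a shift or a turn outside -1 to 1 is refused whole. A call with a gripper value outside its range is refused whole. The fingers move at their own pace and stop on an object; "newtons" is the grip in N (left out, the last holds). Time passes only in rows, so rows that repeat a pose let the fingers close. It gives the time, the measured TCP pose, the force, the opening and the grip force at its end, in the units of the state.
- status.observe(): the state, without advancing time (a new reading comes with each control period).
- cams.camera(name): name is "side" or "top"; returns (picture, depth): 480x640x3 uint8, red, green, blue; 480x640 float32, m along the optical axis (not along the pixel's ray), 0 where there is no reading.
- cams.camera_info(name): a dict with "intrinsics" (3x3 intrinsics, pixels), "dist" ([k1, k2, p1, p2, k3] as OpenCV has them; the pictures are not rectified), "R" (3x3) and "t" (3): a world point X has camera coordinates R X + t. Camera axes: x right, y down, z forward; pixel columns grow to the right and rows downward; lengths in m; the calibration is good to about 2 mm. A picture is of the moment at which its call begins. camera_info takes no time and is no camera call.
- order.job_done(): hands the job in; it is judged then, once.
The state is a dict: "time": time; "joint_pos": joint angles; "qvel": joint speeds; "joint_torque": joint torques, N m; "tcp_pos": TCP position; "tcp_rot": TCP orientation; "force": force on the tool from outside, world axes, zero at the start; "torque": the same for the moment, N m; "grip_width": finger opening in m; "gripper_force": force on a finger pad.
Only numpy, scipy, OpenCV 4.12 (cv2) and the standard library are available. Lean on these libraries where they do the work, as an engineer would, in place of code of your own. Each camera call takes 0.05 s, during which the arm holds its last target. There are 200 camera calls.

## Working session

There is one attempt and no reset: what is moved stays moved. The work goes in short steps, Python scripts to look and compute and a tool call to move; the robot and the scene stay as the last step left them, time stands still between calls to the robot, and variables do not carry over. Pictures are saved under pics/ and viewed, at most 10 in all, crops included, and the job is handed in when it is done.

Besides the shell and the picture viewer there is one more tool, called after "Call:" as name(argument=value, ...), one argument or row to a line, values as JSON. jog_arm: Moves the arm, as the interface text tells. Shift numbers are shares of 150 mm and turn numbers shares of 90 degrees, none past 1 either way. Its arguments: {"type":"object","properties":{"deltas":{"type":"array"},"newtons":{"type":"number"}},"required":["deltas"]}

```bash
ls; mkdir -p pics; python3 - <<'E'
from rig import status,cams,order,bot
import cv2,numpy as np
s=status.observe();print(s); print(bot.finger_overhang)
for n in("side","top"):
    p,d=cams.camera(n);cv2.imwrite(f"pics/{n}0.png",p[:,:,::-1]);np.savez(f"pics/{n}0.npz",p=p,d=d)
    i=cams.camera_info(n);print(n,i["intrinsics"],i["dist"],i["R"],i["t"])
E
```

```text
pics
{'time': 0.0, 'joint_pos': array([-1.46046324e+00,  2.07429722e-01,  1.54296303e+00, -4.31659947e-05,
        1.39348324e+00, -1.50501381e-01]), 'qvel': array([-0.00063636,  0.00166774,  0.00121777, -0.0008379 ,  0.00015171,
        0.00019656]), 'joint_torque': array([-1.71524898e-03, -3.70886135e+01, -2.81416976e+01,  6.96209050e-02,
        3.61443346e-02, -1.65802735e-04]), 'tcp_pos': array([ 0.1481715 , -0.55476297,  0.21528096]), 'tcp_rot': array([ 9.91506575e-01,  1.30051558e-01,  1.69203771e-06, -1.14186969e-03]), 'force': array([ 0.24385183, -0.63195392, -0.12612534]), 'torque': array([ 0.02305327,  0.00477984, -0.00488407]), 'gripper_force': 0.0, 'grip_width': 0.09401409356743677}
0.011
side [[602.61691237   0.         323.71943574]
 [  0.         602.61691237 232.42961317]
 [  0.           0.           1.        ]] [-0.08443032  0.          0.          0.          0.        ] [[-0.89321995 -0.44944564  0.01251983]
 [-0.26855092  0.5109665  -0.81657433]
 [ 0.36060856 -0.73274269 -0.57710451]] [0.40574381 0.20044714 1.45692368]
top [[619.56649271   0.         318.06129238]
 [  0.         619.56649271 253.65942727]
 [  0.           0.           1.        ]] [-0.11796195  0.          0.          0.          0.        ] [[-0.05178914 -0.99864837 -0.00439443]
 [-0.97204243  0.05141753 -0.22910644]
 [ 0.22902272 -0.00759365 -0.97339146]] [0.00492421 0.45620344 1.54606656]
```

View pics/top0.png

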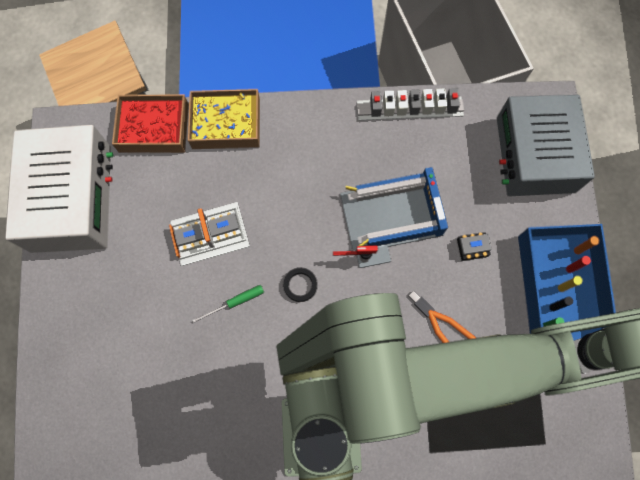

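View pics/side0.png

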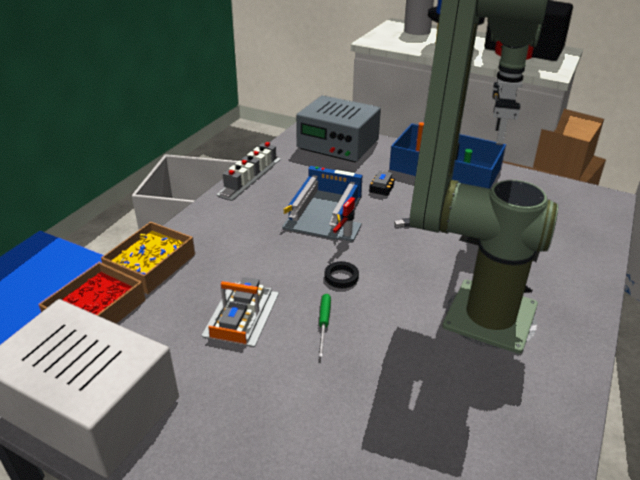

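The top view shows the tray at about (208,233), with its handle at (205,227) and end plate at (175,240). The dock spans (345–445,170–250) and the red knob is at (355,252). The tape roll sits at (299,284), the screwdriver at (228,303) and the spare contactor at (475,245). The side view shows the same layout, with the tray at (240,313), the dock at (322,205) and the knob at (347,212).

```bash
cat > h.py <<'E'
import numpy as np,cv2
from rig import status,cams,order,bot
def cloud(n,p,d):
    i=cams.camera_info(n);v,u=np.mgrid[0:480,0:640]
    uv=cv2.undistortPoints(np.stack([u,v],-1).reshape(-1,1,2).astype(np.float64),i["intrinsics"],np.array(i["dist"])).reshape(480,640,2)
    c=np.concatenate([uv,np.ones((480,640,1))],-1)*d[...,None]
    return (c-np.array(i["t"]))@np.array(i["R"])
def masks(p):
    h=cv2.cvtColor(np.ascontiguousarray(p),cv2.COLOR_RGB2HSV);H,S,V=h[...,0].astype(int),h[...,1],h[...,2]
    return dict(orange=(H>=6)&(H<=16)&(S>150)&(V>90),red=((H<=4)|(H>=175))&(S>150)&(V>70),blue=(H>=100)&(H<=120)&(S>130)&(V>40),yellow=(H>=20)&(H<=30)&(S>130)&(V>80))
def fit(P):
    r=cv2.minAreaRect((P[:,:2]*1000).astype(np.float32));b=cv2.boxPoints(r)
    e=b[1]-b[0];f=b[2]-b[1];L,W=(e,f) if np.hypot(*e)>np.hypot(*f) else (f,e)
    return np.round(r[0],1),round(float(np.hypot(*L)),1),round(float(np.hypot(*W)),1),"long dir deg",round(float(np.degrees(np.arctan2(L[1],L[0])))%180,1)
def get(n,fresh=True,tag=None):
    if tag: z=np.load(f"pics/{n}{tag}.npz");p,d=z["p"],z["d"]
    else: p,d=cams.camera(n)
    return p,d,cloud(n,p,d)
def sel(X,m,d,box,z):
    k=m&(d>0)&(X[...,0]>box[0])&(X[...,0]<box[1])&(X[...,1]>box[2])&(X[...,1]<box[3])&(X[...,2]>z[0])&(X[...,2]<z[1])
    return X[k]
E
python3 - <<'E'
from h import *
for n in("top","side"):
    p,d,X=get(n,tag=0);M=masks(p)
    if n=="top":
        for u,v in((205,227),(175,240),(350,215),(437,203),(355,252),(299,284),(475,245),(245,297),(208,260)):print((u,v),X[v,u].round(3))
    T=(.3,.7,.1,.5);D=(.3,.75,-.35,.05)
    for nm,c,b,z in(("handle","orange",T,(.07,.105)),("handletop","orange",T,(.089,.1)),("end","orange",T,(.005,.05)),("endtop","orange",T,(.033,.045)),("knobtop","red",D,(.112,.13)),("knob","red",D,(.08,.13)),("tongue","red",D,(.055,.08)),("bluetop","blue",D,(.055,.07)),("reartop","blue",D,(.075,.09)),("blueall","blue",D,(.01,.09)),("yel","yellow",D,(.02,.09))):
        P=sel(X,M[c],d,b,z)
        if len(P)>4: print(n,nm,len(P),fit(P),"mean",P.mean(0).round(4),"z",P[:,2].min().round(3),P[:,2].max().round(3))
    k=(d>0)&(X[...,0]>.3)&(X[...,0]<.65)&(X[...,1]>.1)&(X[...,1]<.45)&(X[...,2]>.0035)&(X[...,2]<.022)
    l,q,st,ce=cv2.connectedComponentsWithStats(k.astype(np.uint8))
    print("tray low",[(s.tolist(),fit(X[l==j])) for j,s in enumerate(st) if j and s[4]>60])
E
python3 - <<'E'
import cv2,numpy as np
p=cv2.imread('pics/top0.png')
a=cv2.resize(p[155:275,325:465],None,fx=4.2,fy=4.2,interpolation=cv2.INTER_CUBIC)
cv2.imwrite('pics/dock_top.png',a)
E
```

```text
(205, 227) [0.53  0.265 0.098]
(175, 240) [0.522 0.361 0.019]
(350, 215) [ 0.567 -0.11   0.014]
(437, 203) [ 0.566 -0.333  0.086]
(355, 252) [ 0.449 -0.113  0.081]
(299, 284) [0.388 0.035 0.006]
(475, 245) [ 0.459 -0.431  0.045]
(245, 297) [0.356 0.175 0.031]
(208, 260) [ 0.467  0.276 -0.001]
top handle 141 (array([537.6, 270.5]), 87.3, 11.4, 'long dir deg', 12.7) mean [0.5372 0.2699 0.0932] z 0.082 0.101
top handletop 119 (array([537.6, 270.5]), 87.3, 10.6, 'long dir deg', 13.3) mean [0.5368 0.2698 0.0938] z 0.089 0.1
top end 67 (array([516.3, 359.9]), 87.5, 9.6, 'long dir deg', 17.0) mean [0.513  0.3589 0.0347] z 0.006 0.048
top endtop 41 (array([516.5, 359.2]), 87.6, 5.4, 'long dir deg', 12.8) mean [0.5165 0.3597 0.0388] z 0.033 0.044
top knobtop 84 (array([ 449. , -139.2]), 47.5, 15.1, 'long dir deg', 87.8) mean [ 0.4472 -0.1447  0.1187] z 0.112 0.128
top knob 128 (array([ 511.4, -211.7]), 317.9, 58.3, 'long dir deg', 124.4) mean [ 0.4535 -0.1436  0.1101] z 0.08 0.128
top tongue 56 (array([449.4, -86.2]), 59.0, 9.1, 'long dir deg', 90.0) mean [ 0.4496 -0.0853  0.0753] z 0.069 0.08
top bluetop 453 (array([ 565.7, -239. ]), 198.1, 164.1, 'long dir deg', 98.1) mean [ 0.5501 -0.2386  0.0625] z 0.055 0.07
top reartop 255 (array([ 581.1, -331.4]), 169.6, 22.5, 'long dir deg', 8.8) mean [ 0.5919 -0.3284  0.0826] z 0.075 0.09
top blueall 1012 (array([ 568.5, -241.2]), 203.8, 169.5, 'long dir deg', 97.9) mean [ 0.5514 -0.2725  0.0611] z 0.015 0.09
top yel 44 (array([ 552.7, -125.1]), 164.4, 22.9, 'long dir deg', 8.1) mean [ 0.5553 -0.1258  0.0598] z 0.045 0.068Traceback (most recent call last):
  File "<stdin>", line 12, in <module>
  File "h.py", line 12, in fit
    r=cv2.minAreaRect((P[:,:2]*1000).astype(np.float32));b=cv2.boxPoints(r)
cv2.error: OpenCV(4.12.0) /io/opencv/modules/imgproc/src/convhull.cpp:143: error: (-215:Assertion failed) total >= 0 && (depth == CV_32F || depth == CV_32S) in function 'convexHull'
```

View pics/dock_top.png

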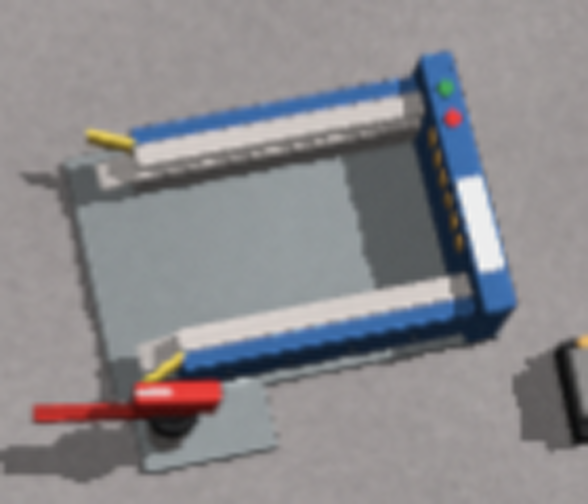

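The crop shows the dock running mouth-left to rear-right, tilted about 8°. The knob bar is at crop (178,398) and the tongue points left to (35,413), so the knob is unlocked. I'll refine the poses using both views.

```bash
python3 - <<'E'
from h import *
def pca(P):
    c=P[:,:2].mean(0);w,v=np.linalg.eigh(np.cov((P[:,:2]-c).T));a=np.degrees(np.arctan2(v[1,1],v[0,1]))%180
    return c
def line(P):
    vx,vy,x,y=cv2.fitLine((P[:,:2]*1000).astype(np.float32),cv2.DIST_HUBER,0,.01,.01).ravel();return round(float(np.degrees(np.arctan2(vy,vx))%180),2),(round(float(x),1),round(float(y),1))
yaw=np.radians(-82);R=np.array([[np.cos(yaw),-np.sin(yaw)],[np.sin(yaw),np.cos(yaw)]]);O=np.array([.5665,-.2274])
for n in("top","side"):
    p,d,X=get(n,tag=0);M=masks(p)
    L=(X[...,:2]-O)@R
    Z=X[...,2]
    for nm,k in (("wall+",(L[...,1]>.05)&(L[...,1]<.1)&(abs(L[...,0])<.08)&M["blue"]&(Z>.059)&(Z<.066)),
                 ("wall-",(L[...,1]<-.05)&(L[...,1]>-.1)&(abs(L[...,0])<.08)&M["blue"]&(Z>.059)&(Z<.066)),
                 ("lip+",(L[...,1]>.045)&(L[...,1]<.08)&(abs(L[...,0])<.08)&~M["blue"]&(Z>.058)&(Z<.067)),
                 ("lip-",(L[...,1]<-.045)&(L[...,1]>-.08)&(abs(L[...,0])<.08)&~M["blue"]&(Z>.058)&(Z<.067)),
                 ("rear",(L[...,0]>.085)&(L[...,0]<.13)&(abs(L[...,1])<.1)&(Z>.079)&(Z<.088))):
        k&=d>0
        if k.sum()>8:print(n,nm,k.sum(),line(X[k]),"local mm lo/mean/hi",*(np.percentile(L[k]*1000,q,axis=0).round(1) for q in(2,50,98)),"z",Z[k].mean().round(4))
    for nm,c,b,z in(("handletop","orange",(.3,.7,.1,.5),(.089,.1)),("endtop","orange",(.3,.7,.1,.5),(.033,.045)),("knobtop","red",(.38,.52,-.2,-.08),(.112,.13)),("knoball","red",(.38,.52,-.2,-.11),(.085,.13))):
        P=sel(X,M[c],d,b,z)
        if len(P)>8:print(n,nm,len(P),line(P),fit(P),P.mean(0).round(4))
    k=((d>0)&(X[...,0]>.3)&(X[...,0]<.65)&(X[...,1]>.1)&(X[...,1]<.45)&(Z>.003)&(Z<.055)).astype(np.uint8)
    q,l,st,ce=cv2.connectedComponentsWithStats(k)
    j=1+st[1:,4].argmax();print(n,"tray comp",st[j],fit(X[l==j]))
E
```

```text
top wall+ 102 (98.61, (640.9, -218.2)) local mm lo/mean/hi [-76.2  71.2] [-1.2 75.2] [76.2 79.3] z 0.0624
top wall- 160 (98.34, (492.9, -236.9)) local mm lo/mean/hi [-77.7 -79.4] [ -0.8 -74.3] [ 76.2 -69.6] z 0.0625
top lip+ 309 (97.79, (629.8, -218.0)) local mm lo/mean/hi [-77.3  55.3] [-4.7 64. ] [76.5 79.7] z 0.0629
top lip- 313 (98.66, (506.0, -236.4)) local mm lo/mean/hi [-76.6 -69.2] [  0.3 -61.3] [ 76.5 -52.2] z 0.0627
top rear 452 (8.86, (581.6, -331.8)) local mm lo/mean/hi [ 94.5 -80.6] [105.4   1.5] [117.   82.3] z 0.0832
top handletop 120 (13.29, (538.5, 270.5)) (array([537.6, 270.5]), 86.8, 11.1, 'long dir deg', 13.4) [0.5375 0.2702 0.0937]
top endtop 44 (12.32, (518.3, 360.2)) (array([516.2, 359.6]), 82.2, 5.6, 'long dir deg', 12.7) [0.5195 0.3604 0.0388]
top knobtop 85 (97.42, (445.7, -142.0)) (array([ 448.3, -139.2]), 47.8, 15.2, 'long dir deg', 88.7) [ 0.4467 -0.1445  0.1199]
top knoball 103 (94.55, (444.3, -140.1)) (array([ 448.2, -139.2]), 47.8, 15.6, 'long dir deg', 88.7) [ 0.4459 -0.1434  0.1172]
top tray comp [ 165  193   93   79 3048] (array([536.9, 269.1]), 244
[... 473 characters left out ...]
ar 151 (8.45, (578.0, -325.4)) local mm lo/mean/hi [ 86.4 -77.3] [98.5 -6.6] [111.3  82.5] z 0.0814
side handletop 101 (14.1, (536.2, 276.8)) (array([536.2, 278.1]), 82.8, 17.5, 'long dir deg', 13.1) [0.536  0.2767 0.0911]
side endtop 88 (13.16, (519.0, 366.6)) (array([542.8, 299.5]), 167.8, 85.9, 'long dir deg', 112.3) [0.5179 0.3624 0.0357]
side knobtop 47 (90.23, (444.6, -134.0)) (array([ 447.1, -132.2]), 56.8, 15.0, 'long dir deg', 90.9) [ 0.4455 -0.1348  0.116 ]
side knoball 97 (86.5, (444.0, -132.5)) (array([ 447.1, -137.4]), 54.8, 15.0, 'long dir deg', 90.6) [ 0.4449 -0.1316  0.1065]
side tray comp [ 202  277   76   71 2482] (array([542.9, 259.6]), 234.2, 135.0, 'long dir deg', 103.6)
```

Call:
jog_arm(
  deltas=[
    {"offset": [1, -0.8, 0], "turn": [0, 0, 0], "gripper": 1},
    {"offset": [1, -0.8, 0], "turn": [0, 0, 0], "gripper": 1},
    {"offset": [1, -0.8, 0], "turn": [0, 0, 0], "gripper": 1},
    {"offset": [1, -0.8, 0], "turn": [0, 0, 0], "gripper": 1},
  ],
)

```text
time: 0.75
tcp_pos: [0.2639, -0.3978, 0.2163]
tcp_rot: [0.991, 0.133, 0.0, -0.001]
force: [-0.4, -0.5, 0.4]
grip_width: 0.0943
gripper_force: 0.0
```

Call:
jog_arm(
  deltas=[
    {"offset": [0.8, -1, 0], "turn": [0, 0, 0], "gripper": 1},
    {"offset": [0.8, -1, 0], "turn": [0, 0, 0], "gripper": 1},
    {"offset": [0.8, -1, 0], "turn": [0, 0, 0], "gripper": 1},
    {"offset": [0.8, -1, 0], "turn": [0, 0, 0], "gripper": 1},
  ],
)

```text
time: 1.25
tcp_pos: [0.3403, -0.223, 0.2165]
tcp_rot: [0.991, 0.133, 0.0, 0.0]
force: [-0.5, -0.6, 0.1]
grip_width: 0.094
gripper_force: 0.0
```

Call:
jog_arm(
  deltas=[
    {"offset": [0.8, -1, 0], "turn": [0, 0, 0], "gripper": 1},
    {"offset": [0.8, -1, 0], "turn": [0, 0, 0], "gripper": 1},
    {"offset": [0.8, -1, 0], "turn": [0, 0, 0], "gripper": 1},
    {"offset": [0.8, -1, 0], "turn": [0, 0, 0], "gripper": 1},
  ],
)

```text
time: 1.75
tcp_pos: [0.4181, -0.0477, 0.2166]
tcp_rot: [0.991, 0.133, 0.0, 0.0]
force: [-0.4, -0.3, 0.2]
grip_width: 0.0943
gripper_force: 0.0
```

Call:
jog_arm(
  deltas=[
    {"offset": [0.66, -0.92, 0], "turn": [0, 0, 0], "gripper": 1},
    {"offset": [0.66, -0.92, 0], "turn": [0, 0, 0], "gripper": 1},
    {"offset": [0.66, -0.92, 0], "turn": [0, 0, 0], "gripper": 1},
    {"offset": [0.66, -0.92, 0], "turn": [0, 0, 0], "gripper": 1},
  ],
)

```text
time: 2.25
tcp_pos: [0.4783, 0.1092, 0.2162]
tcp_rot: [0.991, 0.131, -0.0, 0.0]
force: [0.7, -0.3, -0.5]
grip_width: 0.0939
gripper_force: 0.0
```

Call:
jog_arm(
  deltas=[
    {"offset": [0.66, -0.92, 0.2], "turn": [0, 0, 0.025], "gripper": 1},
    {"offset": [0.66, -0.92, 0.2], "turn": [0, 0, 0.025], "gripper": 1},
    {"offset": [0.66, -0.92, 0.2], "turn": [0, 0, 0.025], "gripper": 1},
    {"offset": [0.66, -0.92, 0.2], "turn": [0, 0, 0.025], "gripper": 1},
    {"offset": [0.66, -0.92, 0.2], "turn": [0, 0, 0.025], "gripper": 1},
  ],
)

```text
time: 2.88
tcp_pos: [0.5375, 0.2657, 0.1861]
tcp_rot: [0.994, 0.109, -0.0, 0.001]
force: [0.1, -0.5, 0.2]
grip_width: 0.0943
gripper_force: 0.0
```

```bash
cat > go.py <<'E'
# usage: go.py x y z yaw  (tool x-axis yaw, deg) -> shares; also dock-frame view of the tool
import sys,numpy as np
from scipy.spatial.transform import Rotation as R
from rig import status
s=status.observe();p=s["tcp_pos"];T=R.from_quat(s["tcp_rot"])
a=list(map(float,sys.argv[1:5]));y=np.radians(a[3])
G=R.from_matrix(np.array([[np.cos(y),np.sin(y),0],[np.sin(y),-np.cos(y),0],[0,0,-1]]).T)
x=T.as_matrix()[:,0]
print("t",round(s["time"],2),"pos",p.round(4),"yaw",np.degrees(np.arctan2(x[1],x[0])).round(2),"F",np.round(s["force"],1),"M",np.round(s["torque"],2),"grip",round(s["grip_width"],4),s["gripper_force"])
print("offset",(T.inv().apply(np.array(a[:3])-p)/.15).round(3),"turn",((T.inv()*G).as_rotvec()/(np.pi/2)).round(4))
w=np.radians(-81.5);u=np.array([np.cos(w),np.sin(w)]);v=np.array([-u[1],u[0]]);d=p[:2]-[.5671,-.2273]
print("dock frame x,y",(d@u).round(4),(d@v).round(4),"j6",round(s["joint_pos"][5],2))
E
python3 go.py .537 .2705 .077 13
python3 - <<'E'
from h import *
for n in ("top","side"):
    p,d,X=get(n);M=masks(p);P=sel(X,M["orange"],d,(.3,.7,.1,.5),(.087,.1))
    print(n,len(P),P.mean(0).round(4) if len(P) else 0, fit(P) if len(P)>5 else 0); cv2.imwrite(f"pics/{n}1.png",p[:,:,::-1])
E
```

```text
t 2.88 pos [0.5375 0.2657 0.1861] yaw 12.55 F [ 0.1 -0.5  0.2] M [0.02 0.01 0.01] grip 0.0943 0.0
offset [ 0.004 -0.033  0.727] turn [ 0.0009  0.0007 -0.005 ]
dock frame x,y -0.4919 0.0436 j6 1.67
top 0 0 0
side 148 [0.5362 0.277  0.0902] (array([537.6, 276.7]), 86.8, 16.8, 'long dir deg', 12.2)
```

Call:
jog_arm(
  deltas=[
    {"offset": [0.004, -0.033, 0.4], "turn": [0, 0, -0.005], "gripper": 1},
    {"offset": [0.004, -0.033, 0.6], "turn": [0, 0, -0.005], "gripper": 1},
    {"offset": [0.004, -0.033, 0.72], "turn": [0, 0, -0.005], "gripper": 1},
    {"offset": [0.004, -0.033, 0.727], "turn": [0, 0, -0.005], "gripper": 1},
    {"offset": [0.004, -0.033, 0.727], "turn": [0, 0, -0.005], "gripper": 1},
  ],
)

```text
time: 3.6
tcp_pos: [0.5378, 0.2735, 0.0792]
tcp_rot: [0.993, 0.114, 0.002, -0.0]
force: [-1.2, -0.1, -0.3]
grip_width: 0.094
gripper_force: 0.0
```

```bash
python3 go.py .537 .2705 .077 13
python3 - <<'E'
from h import *
p,d=cams.camera("side");cv2.imwrite("pics/side2.png",cv2.resize(p[200:380,150:390],None,fx=2.5,fy=2.5)[:,:,::-1])
E
```

```text
t 3.6 pos [0.5378 0.2735 0.0792] yaw 13.11 F [-1.2 -0.1 -0.3] M [ 0.04 -0.05 -0.  ] grip 0.094 0.0
offset [-0.01   0.018  0.014] turn [-0.0001 -0.002   0.0013]
dock frame x,y -0.4996 0.0451 j6 1.67
```

View pics/side2.png

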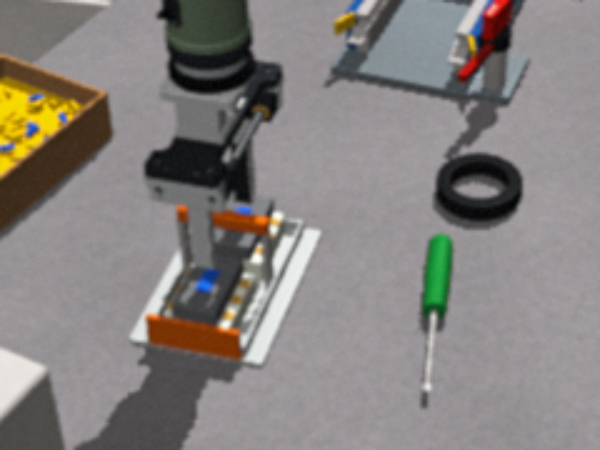

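The fingers straddle the orange bar at crop (200–270,215), well centred. I'll close on it.

Call:
jog_arm(
  deltas=[
    {"offset": [-0.006, 0.018, 0.014], "turn": [0, 0, 0], "gripper": 1},
    {"offset": [-0.006, 0.018, 0.014], "turn": [0, 0, 0], "gripper": -1},
    {"offset": [-0.006, 0.018, 0.014], "turn": [0, 0, 0], "gripper": -1},
    {"offset": [-0.006, 0.018, 0.014], "turn": [0, 0, 0], "gripper": -1},
    {"offset": [-0.006, 0.018, 0.014], "turn": [0, 0, 0], "gripper": -1},
  ],
  newtons=45,
)

```text
time: 4.28
tcp_pos: [0.5361, 0.2707, 0.0753]
tcp_rot: [0.993, 0.115, -0.0, -0.0]
force: [1.0, 0.6, 0.1]
grip_width: 0.0573
gripper_force: 0.0
```

Call:
jog_arm(
  deltas=[
    {"offset": [0, 0, 0], "turn": [0, 0, 0], "gripper": -1},
    {"offset": [0, 0, 0], "turn": [0, 0, 0], "gripper": -1},
    {"offset": [0, 0, 0], "turn": [0, 0, 0], "gripper": -1},
  ],
)

```text
time: 4.65
tcp_pos: [0.5361, 0.2707, 0.0753]
tcp_rot: [0.993, 0.114, 0.0, 0.0]
force: [-0.4, 0.1, 0.4]
grip_width: 0.0272
gripper_force: 0.0
```

```bash
python3 go.py .537 .2705 .077 13
```

```text
t 4.65 pos [0.5361 0.2707 0.0753] yaw 13.14 F [-0.4  0.1  0.4] M [0.03 0.   0.  ] grip 0.0272 0.0
offset [ 0.005  0.002 -0.011] turn [ 0.     -0.      0.0016]
dock frame x,y -0.4971 0.043 j6 1.66
```

Call:
jog_arm(
  deltas=[
    {"offset": [0, 0, 0], "turn": [0, 0, 0], "gripper": -1},
    {"offset": [0, 0, 0], "turn": [0, 0, 0], "gripper": -1},
    {"offset": [0, 0, 0], "turn": [0, 0, 0], "gripper": -1},
    {"offset": [0, 0, 0], "turn": [0, 0, 0], "gripper": -1},
  ],
)

```text
time: 5.15
tcp_pos: [0.536, 0.2713, 0.0753]
tcp_rot: [0.993, 0.115, -0.0, -0.001]
force: [0.4, 4.3, -1.6]
grip_width: 0.0115
gripper_force: 45.0
```

Call:
jog_arm(
  deltas=[
    {"offset": [0, 0, -0.02], "turn": [0, 0, 0], "gripper": -1},
    {"offset": [0, 0, -0.08], "turn": [0, 0, 0], "gripper": -1},
    {"offset": [0, 0, -0.17], "turn": [0, 0, 0], "gripper": -1},
    {"offset": [0, 0, -0.25], "turn": [0, 0, 0], "gripper": -1},
    {"offset": [0, 0, -0.3], "turn": [0, 0, 0], "gripper": -1},
  ],
)

```text
time: 5.78
tcp_pos: [0.537, 0.2708, 0.122]
tcp_rot: [0.993, 0.114, 0.001, -0.0]
force: [0.1, -0.0, -8.1]
grip_width: 0.0118
gripper_force: 45.0
```

```bash
python3 go.py .537 .2705 .077 13
```

```text
t 5.78 pos [0.537  0.2708 0.122 ] yaw 13.14 F [ 0.1 -0.  -8.1] M [ 0.02  0.01 -0.04] grip 0.0118 44.99322474002838
offset [-0.001  0.002  0.3  ] turn [-0.0001 -0.0015  0.0016]
dock frame x,y -0.4971 0.0438 j6 1.66
```

Call:
jog_arm(
  deltas=[
    {"offset": [-0.02, 0.09, -0.03], "turn": [0, 0, 0.005], "gripper": -1},
    {"offset": [-0.06, 0.27, -0.08], "turn": [0, 0, 0.01], "gripper": -1},
    {"offset": [-0.12, 0.52, -0.087], "turn": [0, 0, 0.02], "gripper": -1},
    {"offset": [-0.17, 0.73, -0.087], "turn": [0, 0, 0.025], "gripper": -1},
    {"offset": [-0.2, 0.85, -0.087], "turn": [0, 0, 0.025], "gripper": -1},
  ],
)

```text
time: 6.4
tcp_pos: [0.5354, 0.1374, 0.1332]
tcp_rot: [0.996, 0.094, -0.0, 0.0]
force: [0.4, 0.6, -7.8]
grip_width: 0.0115
gripper_force: 45.0
```

```bash
python3 go.py .5324 .0051 .135 8.5
```

```text
t 6.4 pos [0.5354 0.1374 0.1332] yaw 10.78 F [ 0.4  0.6 -7.8] M [0.03 0.07 0.  ] grip 0.0115 44.99402582645416
offset [-0.185  0.863 -0.011] turn [0.0003 0.0006 0.0254]
dock frame x,y -0.3654 0.0226 j6 1.48
```

Call:
jog_arm(
  deltas=[
    {"offset": [-0.02, 0.09, 0], "turn": [0, 0, 0.005], "gripper": -1},
    {"offset": [-0.06, 0.27, 0], "turn": [0, 0, 0.01], "gripper": -1},
    {"offset": [-0.11, 0.52, 0], "turn": [0, 0, 0.02], "gripper": -1},
    {"offset": [-0.16, 0.74, 0], "turn": [0, 0, 0.025], "gripper": -1},
    {"offset": [-0.185, 0.86, 0], "turn": [0, 0, 0.025], "gripper": -1},
  ],
)

```text
time: 7.02
tcp_pos: [0.533, 0.0067, 0.1334]
tcp_rot: [0.997, 0.075, 0.0, -0.0]
force: [0.4, 0.3, -8.0]
grip_width: 0.0114
gripper_force: 45.0
```

Call:
jog_arm(
  deltas=[
    {"offset": [0, 0, 0.0], "turn": [0, 0, 0], "gripper": -1},
    {"offset": [0, 0, 0], "turn": [0, 0, 0], "gripper": -1},
  ],
)

```text
time: 7.28
tcp_pos: [0.533, 0.0089, 0.1333]
tcp_rot: [0.997, 0.076, -0.0, -0.001]
force: [0.3, 0.6, -7.1]
grip_width: 0.0114
gripper_force: 45.0
```

```bash
python3 go.py .5324 .0051 .123 8.5
python3 - <<'E'
from h import *
from scipy.spatial.transform import Rotation
yaw=np.radians(-81.5);R=np.array([[np.cos(yaw),-np.sin(yaw)],[np.sin(yaw),np.cos(yaw)]]);O=np.array([.5671,-.2273])
for n in("top","side"):
    p,d=cams.camera(n);X=cloud(n,p,d);M=masks(p);cv2.imwrite(f"pics/{n}3.png",p[:,:,::-1]);np.savez(f"pics/{n}3.npz",p=p,d=d)
    L=(X[...,:2]-O)@R;Z=X[...,2]
    k=(d>0)&M["orange"]&(L[...,0]<-.1)&(L[...,0]>-.4)&(abs(L[...,1])<.1)
    for nm,kk in(("endtop",k&(L[...,0]<-.29)&(Z>.085)),("end",k&(L[...,0]<-.29)),("bar",k&(L[...,0]>-.27)&(Z>.12))):
        P=np.c_[L[kk],Z[kk]]*1000
        if len(P)>5:print(n,nm,len(P),fit(P/1000),"mean",P.mean(0).round(1),"y p2/p98",np.percentile(P[:,1],[2,98]).round(1),"z",P[:,2].min().round(1),P[:,2].max().round(1))
    # white plate flange
    k=(d>0)&(L[...,0]<-.15)&(L[...,0]>-.33)&(Z>.045)&(Z<.085)&(abs(L[...,1])<.09)&(p.min(-1)>130)
    P=np.c_[L[k],Z[k]]*1000
    if len(P)>5:print(n,"plate",len(P),fit(P/1000),np.percentile(P,[2,50,98],axis=0).round(1).tolist())
E
```

```text
t 7.28 pos [0.533  0.0089 0.1333] yaw 8.68 F [ 0.3  0.6 -7.1] M [-0.    0.05  0.01] grip 0.0114 44.99329447746277
offset [-0.008  0.025  0.069] turn [-0.0008 -0.      0.002 ]
dock frame x,y -0.2387 0.0012 j6 1.27
top plate 267 (array([-176. ,    2.4]), 127.5, 52.9, 'long dir deg', 89.6) [[-199.5, -60.3, 56.7], [-173.3, -43.9, 64.6], [-150.5, 52.0, 81.8]]
side endtop 128 (array([-331.3,    3.5]), 89.5, 20.9, 'long dir deg', 92.6) mean [-334.9    1.7   91.2] y p2/p98 [-38.9  43.9] z 85.1 99.3
side end 364 (array([-337.1,    1. ]), 81.4, 50.7, 'long dir deg', 114.1) mean [-334.9    2.    79.8] y p2/p98 [-39.   43.7] z 57.3 99.3
side bar 140 (array([-242.5,    3.1]), 87.9, 18.2, 'long dir deg', 87.7) mean [-244.2    3.   145. ] y p2/p98 [-39.9  45.2] z 135.9 153.8
side plate 607 (array([-239.9,    4.6]), 179.2, 131.9, 'long dir deg', 0.0) [[-327.7, -60.1, 56.7], [-244.1, -42.4, 62.0], [-152.9, 68.6, 79.8]]
```

View pics/side3.png

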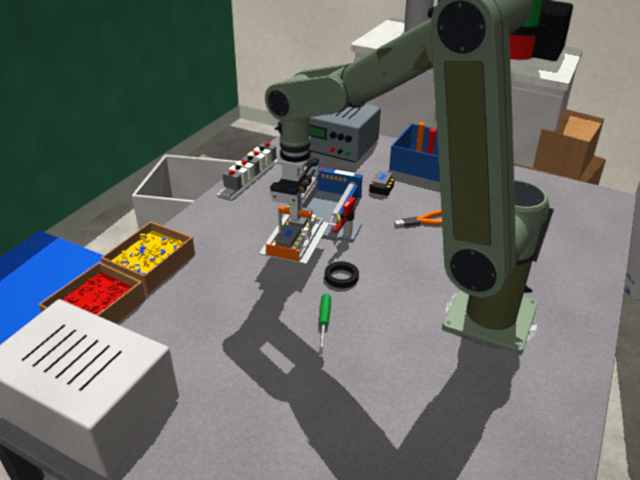

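The side view shows the tray level at about (290,240) in front of the dock mouth, with both contactors upright. Both views put its centre about 2.4 mm to +y, so I'll correct that and lower it to slot height.

Call:
jog_arm(
  deltas=[
    {"offset": [-0.01, 0.02, 0.04], "turn": [0, 0, 0.002], "gripper": -1},
    {"offset": [-0.017, 0.025, 0.069], "turn": [0, 0, 0.002], "gripper": -1},
    {"offset": [-0.017, 0.025, 0.069], "turn": [0, 0, 0.002], "gripper": -1},
  ],
)

```text
time: 7.75
tcp_pos: [0.5302, 0.0039, 0.1221]
tcp_rot: [0.997, 0.074, -0.001, -0.0]
force: [0.2, 0.5, -7.9]
grip_width: 0.0118
gripper_force: 45.0
```

Call:
jog_arm(
  deltas=[
    {"offset": [0, 0.03, 0], "turn": [0, 0, 0], "gripper": -1},
    {"offset": [0, 0.09, 0], "turn": [0, 0, 0], "gripper": -1},
    {"offset": [0, 0.17, 0], "turn": [0, 0, 0], "gripper": -1},
    {"offset": [0, 0.25, 0], "turn": [0, 0, 0], "gripper": -1},
    {"offset": [0, 0.3, 0], "turn": [0, 0, 0], "gripper": -1},
  ],
)

```text
time: 8.38
tcp_pos: [0.538, -0.0421, 0.1231]
tcp_rot: [0.997, 0.073, 0.0, 0.0]
force: [-0.4, -0.1, -8.2]
grip_width: 0.0115
gripper_force: 45.0
```

```bash
python3 go.py .5378 -.0396 .123 8.5
python3 - <<'E'
from h import *
yaw=np.radians(-81.5);R=np.array([[np.cos(yaw),-np.sin(yaw)],[np.sin(yaw),np.cos(yaw)]]);O=np.array([.5671,-.2273])
n="side";p,d=cams.camera(n);X=cloud(n,p,d);M=masks(p)
L=(X[...,:2]-O)@R;Z=X[...,2]
k=(d>0)&M["orange"]&(L[...,0]<-.05)&(L[...,0]>-.4)&(abs(L[...,1])<.1)
for nm,kk in(("end",k&(L[...,0]<-.25)),("bar",k&(L[...,0]>-.23)&(Z>.11))):
    P=np.c_[L[kk],Z[kk]]*1000
    print(n,nm,len(P),"mean",P.mean(0).round(1),"y p2/p98",np.percentile(P[:,1],[2,98]).round(1),"z",np.percentile(P[:,2],[2,98]).round(1))
E
```

```text
t 8.38 pos [ 0.538  -0.0421  0.1231] yaw 8.4 F [-0.4 -0.1 -8.2] M [0.03 0.06 0.  ] grip 0.0115 44.99347686767578
offset [ 0.001 -0.017  0.001] turn [ 0.0002 -0.0002 -0.0011]
dock frame x,y -0.1874 -0.0014 j6 1.19
side end 342 mean [-283.5    0.6   69.2] y p2/p98 [-40.4  42.9] z [51.2 85.2]
side bar 131 mean [-193.     0.8  134.4] y p2/p98 [-41.2  42.8] z [124.6 142.3]
```

Call:
jog_arm(
  deltas=[
    {"offset": [-0.004, 0.04, 0], "turn": [0, 0, 0], "gripper": -1},
    {"offset": [-0.004, 0.12, 0], "turn": [0, 0, 0], "gripper": -1},
    {"offset": [-0.004, 0.2, 0], "turn": [0, 0, 0], "gripper": -1},
    {"offset": [-0.004, 0.27, 0], "turn": [0, 0, 0], "gripper": -1},
    {"offset": [-0.004, 0.3, 0], "turn": [0, 0, 0], "gripper": -1},
  ],
)

```text
time: 9.05
tcp_pos: [0.544, -0.0864, 0.1231]
tcp_rot: [0.997, 0.073, 0.0, 0.0]
force: [1.0, -0.4, -7.1]
grip_width: 0.0115
gripper_force: 45.0
```

```bash
python3 go.py .5671 -.2273 .123 8.5
```

```text
t 9.05 pos [ 0.544  -0.0864  0.1231] yaw 8.41 F [ 1.  -0.4 -7.1] M [ 0.02  0.03 -0.03] grip 0.0115 44.99344289302826
offset [0.015 0.952 0.001] turn [ 0.0001 -0.0001 -0.001 ]
dock frame x,y -0.1427 -0.0021 j6 1.11
```

Call:
jog_arm(
  deltas=[
    {"offset": [0, 0.05, 0], "turn": [0, 0, 0], "gripper": -1},
    {"offset": [0, 0.16, 0], "turn": [0, 0, 0], "gripper": -1},
    {"offset": [0, 0.3, 0], "turn": [0, 0, 0], "gripper": -1},
    {"offset": [0, 0.42, 0], "turn": [0, 0, 0], "gripper": -1},
    {"offset": [0, 0.5, 0], "turn": [0, 0, 0], "gripper": -1},
  ],
)

```text
time: 9.68
tcp_pos: [0.555, -0.1615, 0.123]
tcp_rot: [0.997, 0.073, 0.0, 0.0]
force: [0.6, 0.6, -8.4]
grip_width: 0.0115
gripper_force: 45.0
```

```bash
python3 go.py .5671 -.2273 .123 8.5
```

```text
t 9.68 pos [ 0.555  -0.1615  0.123 ] yaw 8.38 F [ 0.6  0.6 -8.4] M [ 0.05  0.03 -0.1 ] grip 0.0115 44.99356806278229
offset [0.016 0.446 0.   ] turn [ 0.0002 -0.0002 -0.0013]
dock frame x,y -0.0669 -0.0022 j6 0.99
```

Call:
jog_arm(
  deltas=[
    {"offset": [0, 0.05, 0], "turn": [0, 0, 0], "gripper": -1},
    {"offset": [0, 0.14, 0], "turn": [0, 0, 0], "gripper": -1},
    {"offset": [0, 0.25, 0], "turn": [0, 0, 0], "gripper": -1},
    {"offset": [0, 0.34, 0], "turn": [0, 0, 0], "gripper": -1},
    {"offset": [0, 0.38, 0], "turn": [0, 0, 0], "gripper": -1},
  ],
)

```text
time: 10.3
tcp_pos: [0.5634, -0.2173, 0.1231]
tcp_rot: [0.997, 0.073, 0.0, 0.0]
force: [-0.2, -0.0, -7.9]
grip_width: 0.0117
gripper_force: 45.0
```

Call:
jog_arm(
  deltas=[
    {"offset": [0, 0.013, 0.004], "turn": [0, 0, 0], "gripper": -1},
    {"offset": [0, 0.026, 0.008], "turn": [0, 0, 0], "gripper": -1},
    {"offset": [0, 0.04, 0.01], "turn": [0, 0, 0], "gripper": -1},
  ],
)

```text
time: 10.68
tcp_pos: [0.5639, -0.2215, 0.1213]
tcp_rot: [0.997, 0.074, -0.0, -0.0]
force: [-0.0, 0.2, -7.8]
grip_width: 0.0118
gripper_force: 45.0
```

```bash
python3 go.py .5671 -.2273 .121 8.5
```

```text
t 10.68 pos [ 0.5639 -0.2215  0.1213] yaw 8.5 F [-0.   0.2 -7.8] M [ 0.02  0.03 -0.04] grip 0.0118 44.993292689323425
offset [0.015 0.041 0.002] turn [-0.0003  0.0003 -0.    ]
dock frame x,y -0.0062 -0.0023 j6 0.91
```

Call:
jog_arm(
  deltas=[
    {"offset": [0, 0.01, 0], "turn": [0, 0, 0], "gripper": -1},
    {"offset": [0, 0.02, 0], "turn": [0, 0, 0], "gripper": -1},
    {"offset": [0, 0.03, 0], "turn": [0, 0, 0], "gripper": -1},
    {"offset": [0, 0.03, 0], "turn": [0, 0, 0], "gripper": -1},
  ],
)

```text
time: 11.18
tcp_pos: [0.5647, -0.2262, 0.1215]
tcp_rot: [0.997, 0.074, -0.0, -0.0]
force: [0.8, 0.9, -7.9]
grip_width: 0.0116
gripper_force: 45.0
```

Call:
jog_arm(
  deltas=[
    {"offset": [0, 0.007, 0], "turn": [0, 0, 0], "gripper": -1},
    {"offset": [0, 0.013, 0], "turn": [0, 0, 0], "gripper": -1},
    {"offset": [0, 0.013, 0], "turn": [0, 0, 0], "gripper": -1},
  ],
)

```text
time: 11.55
tcp_pos: [0.5648, -0.2268, 0.1215]
tcp_rot: [0.997, 0.074, -0.0, -0.001]
force: [-0.6, 5.1, -4.6]
grip_width: 0.0116
gripper_force: 45.0
```

Contact with the rear wall shows as +5 N. I'll press a little more, then lower the tray onto the ledges.

Call:
jog_arm(
  deltas=[
    {"offset": [0, 0.007, 0.004], "turn": [0, 0, 0], "gripper": -1},
    {"offset": [0, 0.007, 0.008], "turn": [0, 0, 0], "gripper": -1},
    {"offset": [0, 0.007, 0.012], "turn": [0, 0, 0], "gripper": -1},
    {"offset": [0, 0.007, 0.012], "turn": [0, 0, 0], "gripper": -1},
  ],
)

```text
time: 12.05
tcp_pos: [0.5647, -0.2266, 0.1207]
tcp_rot: [0.997, 0.074, -0.001, -0.002]
force: [-2.9, 9.1, 2.0]
grip_width: 0.0114
gripper_force: 45.0
```

```bash
python3 go.py .5671 -.2273 .121 8.5
python3 - <<'E'
from h import *
yaw=np.radians(-81.5);R=np.array([[np.cos(yaw),-np.sin(yaw)],[np.sin(yaw),np.cos(yaw)]]);O=np.array([.5671,-.2273])
n="side";p,d=cams.camera(n);X=cloud(n,p,d);M=masks(p)
L=(X[...,:2]-O)@R;Z=X[...,2]
k=(d>0)&M["orange"]&(L[...,0]<.05)&(L[...,0]>-.2)&(abs(L[...,1])<.1)
for nm,kk in(("end",k&(L[...,0]<-.06)),("bar",k&(L[...,0]>-.04)&(Z>.11))):
    P=np.c_[L[kk],Z[kk]]*1000
    print(n,nm,len(P),"mean",P.mean(0).round(1),"y p2/p98",np.percentile(P[:,1],[2,98]).round(1),"z",np.percentile(P[:,2],[2,98]).round(1))
E
```

```text
t 12.05 pos [ 0.5647 -0.2266  0.1207] yaw 8.5 F [-2.9  9.1  2. ] M [ 1.58  0.65 -0.03] grip 0.0114 45.004059076309204
offset [ 0.015  0.007 -0.002] turn [-0.0032  0.0006 -0.    ]
dock frame x,y -0.0011 -0.0023 j6 0.9
side end 302 mean [-97.7  -0.6  66.5] y p2/p98 [-43.3  42.8] z [48.1 84. ]
side bar 114 mean [ -7.3   0.7 131.6] y p2/p98 [-41.8  42.8] z [121.8 139.6]
```

Call:
jog_arm(
  deltas=[
    {"offset": [0, 0, 0], "turn": [0, 0, 0], "gripper": 0},
    {"offset": [0, 0, 0], "turn": [0, 0, 0], "gripper": 0},
    {"offset": [0, 0, 0], "turn": [0, 0, 0], "gripper": 0},
    {"offset": [0, 0, 0], "turn": [0, 0, 0], "gripper": 0},
    {"offset": [0, 0, 0], "turn": [0, 0, 0], "gripper": 0},
  ],
)

```text
time: 12.72
tcp_pos: [0.5653, -0.2297, 0.1199]
tcp_rot: [0.997, 0.074, 0.0, 0.0]
force: [-0.3, 0.2, 0.1]
grip_width: 0.047
gripper_force: 0.0
```

Call:
jog_arm(
  deltas=[
    {"offset": [0, 0, -0.1], "turn": [0, 0, 0], "gripper": 0},
    {"offset": [0, 0, -0.3], "turn": [0, 0, 0], "gripper": 0},
    {"offset": [0, 0, -0.6], "turn": [0, 0, 0], "gripper": 0},
    {"offset": [0, 0, -0.8], "turn": [0, 0, 0], "gripper": 0.5},
  ],
)

```text
time: 13.22
tcp_pos: [0.5661, -0.2299, 0.2435]
tcp_rot: [0.997, 0.074, 0.002, 0.001]
force: [-0.1, 0.1, -0.8]
grip_width: 0.0536
gripper_force: 0.0
```

Call:
jog_arm(
  deltas=[
    {"offset": [-0.6, -0.6, 0], "turn": [0, 0, -0.1], "gripper": 1},
    {"offset": [-0.6, -0.6, 0], "turn": [0, 0, -0.2], "gripper": 1},
    {"offset": [-0.6, -0.6, 0], "turn": [0, 0, -0.3], "gripper": 1},
    {"offset": [-0.6, -0.6, 0], "turn": [0, 0, -0.4], "gripper": 1},
    {"offset": [-0.6, -0.6, 0], "turn": [0, 0, -0.45], "gripper": 1},
  ],
)

```text
time: 13.85
tcp_pos: [0.463, -0.1536, 0.2411]
tcp_rot: [0.909, 0.416, 0.001, 0.001]
force: [-0.4, 0.0, 0.2]
grip_width: 0.0934
gripper_force: 0.0
```

```bash
python3 go.py .448 -.139 .2 88.3
python3 - <<'E'
from h import *
yaw=np.radians(-81.5);R=np.array([[np.cos(yaw),-np.sin(yaw)],[np.sin(yaw),np.cos(yaw)]]);O=np.array([.5671,-.2273])
for n in("side","top"):
    p,d=cams.camera(n);X=cloud(n,p,d);M=masks(p);cv2.imwrite(f"pics/{n}4.png",cv2.resize(p[110:290,240:480],None,fx=2.5,fy=2.5)[:,:,::-1])
    L=(X[...,:2]-O)@R;Z=X[...,2]
    k=(d>0)&M["orange"]&(L[...,0]<.05)&(L[...,0]>-.2)&(abs(L[...,1])<.1)&(Z<.15)
    for nm,kk in(("end",k&(L[...,0]<-.06)),("bar",k&(L[...,0]>-.04)&(Z>.11))):
        P=np.c_[L[kk],Z[kk]]*1000
        if len(P)>5:print(n,nm,len(P),"mean",P.mean(0).round(1),"x,y p2/p98",np.percentile(P[:,:2],[2,98],axis=0).round(1).tolist(),"z",np.percentile(P[:,2],[2,98]).round(1))
E
```

```text
t 13.85 pos [ 0.463  -0.1536  0.2411] yaw 49.15 F [-0.4  0.   0.2] M [-0.04 -0.02 -0.03] grip 0.0934 0.0
offset [ 0.008 -0.14   0.274] turn [ 1.40e-03  2.00e-04 -4.35e-01]
dock frame x,y -0.0883 -0.092 j6 0.22
side end 307 mean [-97.9  -1.   66.7] x,y p2/p98 [[-105.6, -42.8], [-86.2, 41.2]] z [48.4 83. ]
side bar 153 mean [ -7.4   0.3 131.6] x,y p2/p98 [[-15.4, -41.1], [2.6, 40.7]] z [123.9 138.5]
top end 23 mean [-92.8   9.3  74.5] x,y p2/p98 [[-93.8, -14.9], [-91.3, 27.8]] z [61.4 88.9]
```

View pics/side4.png

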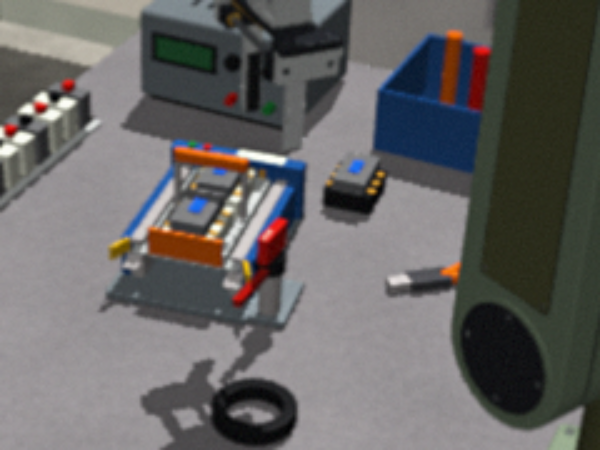

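The tray sits home and level in the dock, with its end plate at crop (187,245), both contactors upright, and the knob still unlocked at (270,240). Next I'll line up over the knob.

Call:
jog_arm(
  deltas=[
    {"offset": [0.008, -0.14, 0.1], "turn": [0, 0, -0.1], "gripper": 1},
    {"offset": [0.008, -0.14, 0.15], "turn": [0, 0, -0.2], "gripper": 1},
    {"offset": [0.008, -0.14, 0.2], "turn": [0, 0, -0.3], "gripper": 1},
    {"offset": [0.008, -0.14, 0.27], "turn": [0, 0, -0.4], "gripper": 1},
    {"offset": [0.008, -0.14, 0.27], "turn": [0, 0, -0.435], "gripper": 1},
  ],
)

```text
time: 14.58
tcp_pos: [0.4474, -0.1387, 0.1989]
tcp_rot: [0.718, 0.696, -0.0, -0.001]
force: [1.1, -0.6, -0.4]
grip_width: 0.0938
gripper_force: 0.0
```

```bash
python3 go.py .448 -.1395 .1 88.5
```

```text
t 14.57 pos [ 0.4474 -0.1387  0.1989] yaw 88.16 F [ 1.1 -0.6 -0.4] M [-0.06 -0.07 -0.03] grip 0.0938 0.0
offset [-0.005  0.005  0.659] turn [-0.0007 -0.0003 -0.0038]
dock frame x,y -0.1053 -0.1053 j6 -0.45
```

Call:
jog_arm(
  deltas=[
    {"offset": [-0.005, 0.005, 0.1], "turn": [0, 0, -0.004], "gripper": 0.1},
    {"offset": [-0.005, 0.005, 0.2], "turn": [0, 0, -0.004], "gripper": 0.1},
    {"offset": [-0.005, 0.005, 0.3], "turn": [0, 0, -0.004], "gripper": 0.1},
    {"offset": [-0.005, 0.005, 0.4], "turn": [0, 0, -0.004], "gripper": 0.1},
    {"offset": [-0.005, 0.005, 0.5], "turn": [0, 0, -0.004], "gripper": 0.1},
  ],
)

```text
time: 15.2
tcp_pos: [0.4484, -0.1396, 0.1229]
tcp_rot: [0.717, 0.698, -0.0, -0.0]
force: [0.8, 0.5, 0.0]
grip_width: 0.052
gripper_force: 0.0
```

```bash
python3 go.py .448 -.1395 .1 88.5
python3 - <<'E'
from h import *
n="side";p,d=cams.camera(n);cv2.imwrite(f"pics/{n}5.png",cv2.resize(p[130:250,270:430],None,fx=4,fy=4)[:,:,::-1])
E
```

```text
t 15.2 pos [ 0.4484 -0.1396  0.1229] yaw 88.46 F [0.8 0.5 0. ] M [-0.04 -0.11 -0.02] grip 0.052 0.0
offset [ 0.    -0.002  0.153] turn [-0.0003 -0.0002 -0.0005]
dock frame x,y -0.1043 -0.1045 j6 -0.46
```

View pics/side5.png

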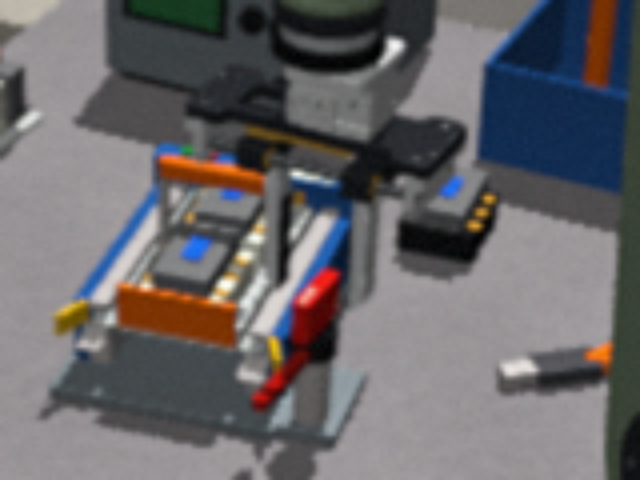

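The fingers, at crop (277) and (358), straddle the red bar at (317,310). I'll descend and close.

Call:
jog_arm(
  deltas=[
    {"offset": [0, 0, 0.08], "turn": [0, 0, 0], "gripper": 0.1},
    {"offset": [0, 0, 0.15], "turn": [0, 0, 0], "gripper": -0.4},
    {"offset": [0, 0, 0.15], "turn": [0, 0, 0], "gripper": -1},
    {"offset": [0, 0, 0.15], "turn": [0, 0, 0], "gripper": -1},
    {"offset": [0, 0, 0.15], "turn": [0, 0, 0], "gripper": -1},
  ],
  newtons=15,
)

```text
time: 15.88
tcp_pos: [0.449, -0.1399, 0.1022]
tcp_rot: [0.716, 0.698, 0.0, 0.001]
force: [0.1, -0.1, -0.6]
grip_width: 0.0152
gripper_force: 0.0
```

Call:
jog_arm(
  deltas=[
    {"offset": [0, 0, 0], "turn": [0, 0, 0], "gripper": -1},
    {"offset": [0, 0, 0], "turn": [0, 0, 0], "gripper": -1},
    {"offset": [0, 0, 0], "turn": [0, 0, 0], "gripper": -1},
  ],
)

```text
time: 16.25
tcp_pos: [0.4492, -0.1399, 0.1023]
tcp_rot: [0.716, 0.698, 0.0, 0.001]
force: [1.4, 0.1, 2.7]
grip_width: 0.0138
gripper_force: 15.0
```

```bash
python3 go.py .448 -.1395 .1 8.3
```

```text
t 16.25 pos [ 0.4492 -0.1399  0.1023] yaw 88.48 F [1.4 0.1 2.7] M [ 0.01 -0.25  0.11] grip 0.0138 14.999718815088272
offset [ 0.003 -0.008  0.015] turn [ 1.000e-03 -3.000e-04  8.909e-01]
dock frame x,y -0.1038 -0.1037 j6 -0.46
```

Call:
jog_arm(
  deltas=[
    {"offset": [0, 0, 0], "turn": [0, 0, 0.08], "gripper": -1},
    {"offset": [0, 0, 0], "turn": [0, 0, 0.16], "gripper": -1},
    {"offset": [0, 0, 0], "turn": [0, 0, 0.24], "gripper": -1},
    {"offset": [0, 0, 0], "turn": [0, 0, 0.32], "gripper": -1},
    {"offset": [0, 0, 0], "turn": [0, 0, 0.4], "gripper": -1},
  ],
  newtons=20,
)

```text
time: 16.88
tcp_pos: [0.4482, -0.1396, 0.1022]
tcp_rot: [0.898, 0.44, -0.0, -0.0]
force: [-1.5, -0.6, 4.5]
grip_width: 0.0138
gripper_force: 20.0
```

```bash
python3 go.py .4485 -.1395 .1023 8.3
```

```text
t 16.88 pos [ 0.4482 -0.1396  0.1022] yaw 52.24 F [-1.5 -0.6  4.5] M [0.26 0.33 0.01] grip 0.0138 20.00548392534256
offset [ 0.002  0.001 -0.   ] turn [-0.0005  0.0005  0.4882]
dock frame x,y -0.1043 -0.1046 j6 0.17
```

Smooth so far. I'll carry on past the crest.

Call:
jog_arm(
  deltas=[
    {"offset": [0, 0, 0], "turn": [0, 0, 0.09], "gripper": -1},
    {"offset": [0, 0, 0], "turn": [0, 0, 0.18], "gripper": -1},
    {"offset": [0, 0, 0], "turn": [0, 0, 0.27], "gripper": -1},
    {"offset": [0, 0, 0], "turn": [0, 0, 0.36], "gripper": -1},
    {"offset": [0, 0, 0], "turn": [0, 0, 0.44], "gripper": -1},
  ],
)

```text
time: 17.5
tcp_pos: [0.4477, -0.1387, 0.1022]
tcp_rot: [0.994, 0.11, -0.001, -0.001]
force: [-2.9, 3.1, 7.2]
grip_width: 0.0135
gripper_force: 20.0
```

```bash
python3 go.py .4485 -.1395 .1023 8.3
```

```text
t 17.5 pos [ 0.4477 -0.1387  0.1022] yaw 12.6 F [-2.9  3.1  7.2] M [ 0.65  0.72 -0.05] grip 0.0135 20.00285267829895
offset [ 0.004  0.007 -0.001] turn [-0.0017  0.0012  0.0478]
dock frame x,y -0.1053 -0.105 j6 0.86
```

Call:
jog_arm(
  deltas=[
    {"offset": [0.003, 0.004, 0], "turn": [0, 0, 0.035], "gripper": -1},
    {"offset": [0.003, 0.004, 0], "turn": [0, 0, 0.035], "gripper": 0},
    {"offset": [0.003, 0.004, 0], "turn": [0, 0, 0.035], "gripper": 0},
    {"offset": [0.003, 0.004, 0], "turn": [0, 0, 0.035], "gripper": 0},
    {"offset": [0.003, 0.004, 0], "turn": [0, 0, 0.035], "gripper": 0},
  ],
)

```text
time: 18.12
tcp_pos: [0.449, -0.1402, 0.1016]
tcp_rot: [0.996, 0.085, -0.0, -0.0]
force: [-0.4, -1.0, 0.6]
grip_width: 0.0468
gripper_force: 0.0
```

Call:
jog_arm(
  deltas=[
    {"offset": [0, 0, 0], "turn": [0, 0, 0], "gripper": 0},
    {"offset": [0, 0, -0.1], "turn": [0, 0, 0], "gripper": 0},
    {"offset": [0, 0, -0.3], "turn": [0, 0, 0], "gripper": 0},
    {"offset": [0, 0, -0.6], "turn": [0, 0, 0], "gripper": 0},
    {"offset": [0, 0, -1], "turn": [0, 0, 0], "gripper": 0},
  ],
)

```text
time: 18.75
tcp_pos: [0.4482, -0.1397, 0.2529]
tcp_rot: [0.996, 0.085, -0.001, -0.001]
force: [0.6, -0.3, 0.3]
grip_width: 0.0471
gripper_force: 0.0
```

Call:
jog_arm(
  deltas=[
    {"offset": [-0.3, -1, 0], "turn": [0, 0, 0], "gripper": 0},
    {"offset": [-0.3, -1, 0], "turn": [0, 0, 0], "gripper": 0},
    {"offset": [-0.3, -1, 0], "turn": [0, 0, 0], "gripper": 0},
    {"offset": [-0.3, -1, 0], "turn": [0, 0, 0], "gripper": 0},
    {"offset": [-0.3, -1, 0], "turn": [0, 0, 0], "gripper": 0},
  ],
)

```text
time: 19.38
tcp_pos: [0.3801, -0.0005, 0.2525]
tcp_rot: [0.996, 0.085, 0.001, 0.001]
force: [0.0, 0.3, 0.4]
grip_width: 0.0472
gripper_force: 0.0
```

```bash
python3 - <<'E'
from h import *
yaw=np.radians(-81.5);R=np.array([[np.cos(yaw),-np.sin(yaw)],[np.sin(yaw),np.cos(yaw)]]);O=np.array([.5671,-.2273])
for n in("side","top"):
    p,d=cams.camera(n);X=cloud(n,p,d);M=masks(p);cv2.imwrite(f"pics/{n}6.png",cv2.resize(p[140:270,270:450],None,fx=4,fy=4)[:,:,::-1])
    L=(X[...,:2]-O)@R;Z=X[...,2]
    for nm,kk in(("end",M["orange"]&(L[...,0]<-.06)&(L[...,0]>-.15)),("bar",M["orange"]&(abs(L[...,0])<.04)&(Z>.11)),("knob",M["red"]&(L[...,0]<-.05)&(Z>.085)),("tongue",M["red"]&(L[...,0]<-.05)&(Z<.08))):
        kk=kk&(d>0)&(abs(L[...,1])<.15)&(L[...,0]>-.2)&(Z>.04)&(Z<.15)
        P=np.c_[L[kk],Z[kk]]*1000
        if len(P)>5:print(n,nm,len(P),fit(P/1000),"z",np.percentile(P[:,2],[2,98]).round(1))
E
```

```text
side end 271 (array([-99. , -17.5]), 125.4, 27.3, 'long dir deg', 82.2) z [48.3 82.9]
side bar 155 (array([-5.7,  0. ]), 87.3, 20.1, 'long dir deg', 90.0) z [122.9 138.9]
side knob 192 (array([-111.3, -105.1]), 48.7, 19.1, 'long dir deg', 97.1) z [ 86.4 119.5]
side tongue 78 (array([-110.2,  -54.6]), 62.1, 18.3, 'long dir deg', 86.1) z [65.3 77.1]
top end 77 (array([-94.5, -19.7]), 119.7, 10.6, 'long dir deg', 83.3) z [53.2 88.7]
top bar 149 (array([-0.6, -0.2]), 86.8, 12.4, 'long dir deg', 90.3) z [132.6 146.2]
top knob 104 (array([-103.3,  -99.5]), 63.2, 14.0, 'long dir deg', 89.5) z [ 92.9 124.7]
top tongue 58 (array([-102.8,  -45.4]), 53.9, 9.8, 'long dir deg', 90.3) z [69.  79.6]
```

View pics/side6.png

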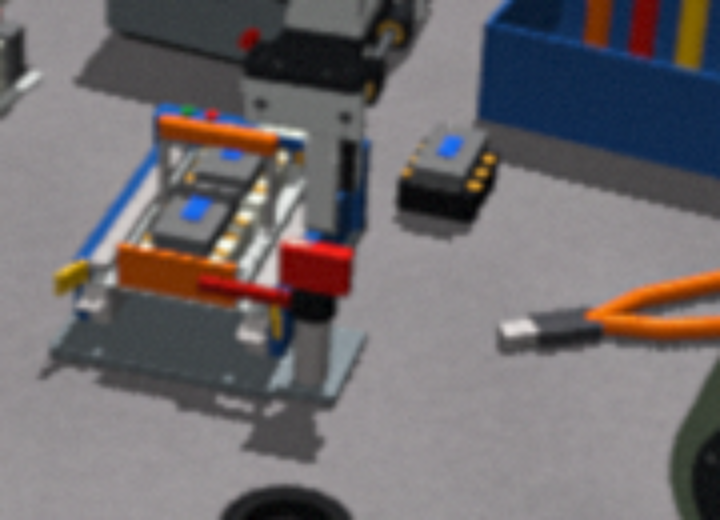

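The tongue at crop (245,290) now lies across the end plate, and its direction in the dock frame is 90.3° (knob about 1.4). The tray bar is at x = −0.6 mm, y = −0.2 mm, both contactors are upright and the gripper is clear of everything. I'm handing the job in.

```bash
python3 -c "
from rig import order;print(order.job_done())"
```

```text
the job is handed in; nothing more can be done
None
```

I handed the job in at about 19.5 s. The last images show the tray home in the dock, the knob turned to about 1.4 rad with its tongue across the end plate, both contactors upright and the gripper clear; no verdict came back.

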